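# Back off the coffee grinder's adjusting collar two full turns

## Robot

A 6-joint arm with a two-finger parallel gripper is mounted at the origin on the work surface. World frame = base frame: x ahead of the robot, y to its left, z up, the work surface at z = 0. Lengths are in mm, angles in rad, forces in N, time in s.
With the tool pointing down it reaches from about 325 to 850 mm from the base axis. Payload 4.4 kg.
Tool frame: the origin (TCP) lies midway between the tips of the shut fingers; the grasp point (between the pads) lies 19 mm behind it; x points along the fingers, z is the direction in which the jaws open and shut, and the axes are right-handed (so a half turn about x gives the same grasp; the last joint's range is limited). The gripper opens to 94 mm and grips with 3 to 60 N. Pads are 16 mm wide; open, the fingers measure 119 mm over their backs; the gripper's body (75 mm by 177 mm) begins 78 mm behind the grasp point.
Start: joints at [1.091, 0.207, 1.542, -0, 1.393, -0.15], TCP at [186.226, 544.01, 205.447] pointing down, gripper open.
Joint ranges: [-2.73, 2.73], [-0.86, 2.22], [0.23, 2.46], [-1.11, 4.25], [0.08, 2.63], [-2.82, 2.82]. Speed limits (rad/s): [2.79, 2.79, 3.14, 3.14, 3.14, 3.14].

## Interface

Orientations are given as [roll, pitch, yaw] about the fixed x, y, z axes, in that order (R = Rz(yaw) Ry(pitch) Rx(roll)).
In Python, from workcell import get_state, capture, camera_model, close_job gives the robot as it stands.
- The arm moves only by the shell command python3 -m inch 'ROWS' [FORCE]. ROWS is JSON, a list of rows, each an object with "delta_rot": the turn, a rotation vector about the tool's x, y, z in degrees, a list of three; "travel": the shift along the tool's x, y, z in mm, a list of three; "claw": the finger opening in mm, from 0 to 94. In form: [{"delta_rot": [rx, ry, rz], "travel": [x, y, z], "claw": claw}, ...]. A call has 1 to 8 rows; each row is the pose to reach, as a shift and turn from the pose commanded when the call began, along the tool's axes at that moment; what a row does not reach only later rows make up. A row lasts 1/10 s, in which the tool goes at most 50 mm and 8.59 degrees, less where a joint would pass 70% of its speed; a pose out of reach is approached as far as the arm can. A call with a gripper value outside its range is refused whole. The fingers move at their own pace and stop on an object; FORCE is the grip in N (left out, the last holds). Time passes only in rows, so rows that repeat a pose let the fingers close. It gives the time, the measured TCP pose, the force and the opening at its end, in the units of the state.
- get_state(): the state, without advancing time (a new reading comes with each control period).
- capture(name): name is "scene" or "side" or "wrist"; returns the picture (400x640x3 uint8, red, green, blue); there is no depth.
- camera_model(name): a dict with "fovy" (degrees; the focal length in pixels is half the picture's height over the tangent of half this angle, whatever the lens; pixels are square), "cx", "cy" (the principal point, pixels), "pose" (4x4, takes a point from camera to world coordinates). Camera axes: x right, y down, z forward; pixel columns grow to the right and rows downward; lengths in mm; the calibration is good to about 2 mm. A picture is of the moment at which its call begins: read the wrist's pose just before it. camera_model takes no time and is no camera call; for the wrist camera it gives the pose at the moment of the call.
- close_job(): hands the job in, once; it reports no verdict.
The state is a dict: "time": time; "joint_pos": joint angles; "qd": joint speeds; "joint_torque": joint torques, N m; "tool_pos": TCP position; "orientation": TCP orientation; "force": force on the tool from outside, world axes, zero at the start; "ft_torque": the same for the moment, N m; "finger_gap": opening from 0.0 (shut) to 1.0 (fully open).
Only numpy, scipy, OpenCV 4.12 (cv2) and the standard library are available. Lean on these libraries where they do the work, as an engineer would, in place of code of your own. Each camera call takes 0.05 s, during which the arm holds its last target.

## Task

The bean hopper is off the coffee grinder for cleaning. Roll a fingertip along the outside of the knurled rim of the adjusting collar on top of the grinder to loosen it, anticlockwise seen from above, by exactly two full turns, so that its dark index line ends pointing the way it pointed at the start, then take the finger away. Work the rim from outside without pinching the collar, and leave the hopper, milk jug, mug and tamper standing where they are.

Things in the scene. Friction and masses are not known exactly. Their poses are not given: they have to be found in the camera images.
- grinder: coffee grinder, fixed: grey motor barrel 126 mm across on a base plate 210 x 136 mm; on the barrel a chamber whose flat flange (114 mm across, top 192 mm above the worktop) lies under the collar. At its front (own -x) a chute and spout reach 121 mm from the axis, 118 to 188 mm up. Origin: on the barrel's axis, also the collar's axis, at worktop height; z up.
- neck: brass threaded neck, 82 mm across, 9 mm high, fixed on the flange, carrying the collar; origin on the collar's axis at the flange's top, 192 mm above the worktop, z up. Its -x points the way the collar's index line points at the start and must point again at the end.
- collar_centre (a point): point on the upright axis of the adjusting collar at mid height of its rim, 208.5 mm above the worktop at the start. The collar is an aluminium ring 97 mm across over the knurling, 26 mm high, flat on top (13.5 mm above this point). 48 upright ribs 1.8 mm proud, 6 mm apart, cover the rim from 11 mm below to 11 mm above this point. Nothing loose stands as high as the rim.
- index_mark (a point): outer end of the dark index line (18 mm long, 5 mm wide, 45 to 27 mm from the axis) engraved on the collar's flat top face, this point 45.5 mm from the collar's axis; it turns with the collar and at the start may point any way. A fingertip cannot catch on it.
- collar (a joint): angle of the adjusting collar in rad, counted on over full turns: 0 at the start, growing as it is turned anticlockwise seen from above (loosened); two turns are 12.566. At 0 it is as tight as it goes; the thread allows four turns and lifts it 2 mm a turn. About 2.5 N along the rim turns it, and a fingertip pressed on the ribs with 5 to 8 N carries it along; it stays where it is left.
- hopper: loose empty bean hopper of smoky plastic standing upside down on its lid, 120 mm across below, 136 mm high; origin at the centre of its underside. Leave it alone.
- milk_jug: loose steel milk jug, 82 mm across, 105 mm high, handle to its own +x; origin at the centre of its underside. Leave it alone.
- mug: loose white mug, 82 mm across, 95 mm high, handle to its own +y; origin at the centre of its underside. Leave it alone.
- tamper: loose coffee tamper with a steel foot 58 mm across and a wooden handle, 92 mm high; origin at the centre of its underside. Leave it alone.

How it is judged:
By the outcome, as a careful person would: the job done as asked, in the order asked, and still so for the second after the job is handed in, with the robot touching nothing.
It also fails if it takes over 72 s, if anything falls off the work surface, if the arm or the gripper's body presses on something with over 40 N, if the wrist force passes 120 N, or if a joint passes its speed limit or range.

## Working session

There is one attempt and no reset: what is moved stays moved. The work goes in short steps, Python scripts to look and compute and a shell command to move; the robot and the scene stay as the last step left them, time stands still between calls to the robot, and variables do not carry over. Pictures are saved under pics/ and viewed, and the job is handed in when it is done.

```bash
ls; mkdir -p pics
python3 - <<'E'
from workcell import *
import cv2
print(get_state())
for n in ["scene","side","wrist"]:
    im=capture(n); cv2.imwrite(f"pics/{n}0.png",im[:,:,::-1]); m=camera_model(n); print(n,m)
E
```

```text
pics
{'time': 0.0, 'joint_pos': array([ 1.09051498e+00,  2.07403463e-01,  1.54290529e+00, -2.51913304e-05,
        1.39349463e+00, -1.50507678e-01]), 'qd': array([-1.75872630e-03,  1.27988083e-04,  1.85521242e-04, -2.72481311e-05,
        2.13727804e-03, -1.30743731e-03]), 'joint_torque': array([ 2.10108351e-04, -3.70882094e+01, -2.81417584e+01,  6.99017337e-02,
        3.62493005e-02, -1.60599188e-04]), 'tool_pos': array([185.85718938, 543.30336659, 204.32327619]), 'orientation': array([ 3.00229642,  1.56858546, -2.03986175]), 'force': array([-0.47703627, -0.38058542, -0.2205926 ]), 'ft_torque': array([-0.08551078,  0.0369731 , -0.029947  ]), 'finger_gap': 0.9991740056981978}
scene {'fovy': 52.29424380547587, 'cx': 328.8439574449782, 'cy': 205.49279960776488, 'pose': array([[-2.86983556e-01,  6.21581539e-01, -7.28887391e-01,
         1.26211441e+03],
       [ 9.57930402e-01,  1.83731234e-01, -2.20481698e-01,
         2.62936195e+02],
       [-3.12797348e-03, -7.61498013e-01, -6.48159696e-01,
         7.43489432e+02],
       [ 0.00000000e+00,  0.00000000e+00,  0.00000000e+00,
       
[... 189 characters left out ...]
23e+02],
       [-3.93764690e-01,  6.25487922e-01, -6.73583127e-01,
         6.32978168e+02],
       [-1.19932023e-02, -7.36217330e-01, -6.76638903e-01,
         6.85691332e+02],
       [ 0.00000000e+00,  0.00000000e+00,  0.00000000e+00,
         1.00000000e+00]])}
wrist {'fovy': 59.49443486195408, 'cx': 324.41361998638996, 'cy': 197.3756183726085, 'pose': array([[ 3.24118563e-01,  9.14637557e-01,  2.41630498e-01,
         1.16061915e+02],
       [ 9.46014512e-01, -3.12847656e-01, -8.47519173e-02,
         5.67974647e+02],
       [-1.92375163e-03,  2.56055627e-01, -9.66660134e-01,
         3.83186345e+02],
       [ 0.00000000e+00,  0.00000000e+00,  0.00000000e+00,
         1.00000000e+00]])}
```

View pics/scene0.png

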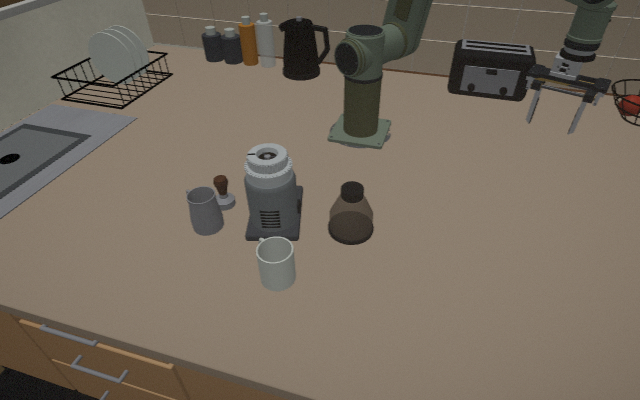

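View pics/side0.png

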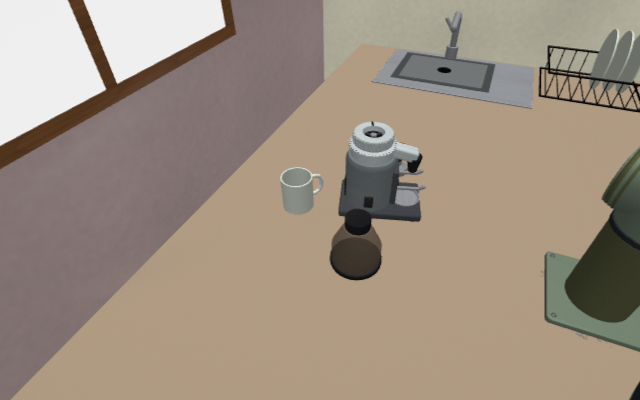

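View pics/wrist0.png

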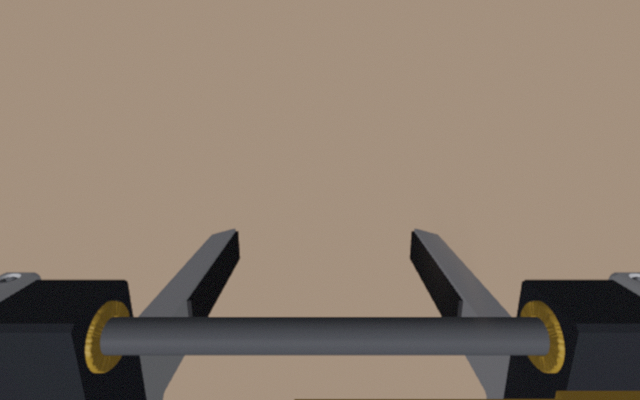

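Run:
```python
import cv2
a=cv2.imread("pics/scene0.png")[135:255,225:325]; b=cv2.imread("pics/side0.png")[110:230,325:435]
cv2.imwrite("pics/sc_crop.png",cv2.resize(a,None,fx=5,fy=5,interpolation=cv2.INTER_CUBIC))
cv2.imwrite("pics/sd_crop.png",cv2.resize(b,None,fx=5,fy=5,interpolation=cv2.INTER_CUBIC))
```

```text
(no output)
```

View pics/sc_crop.png

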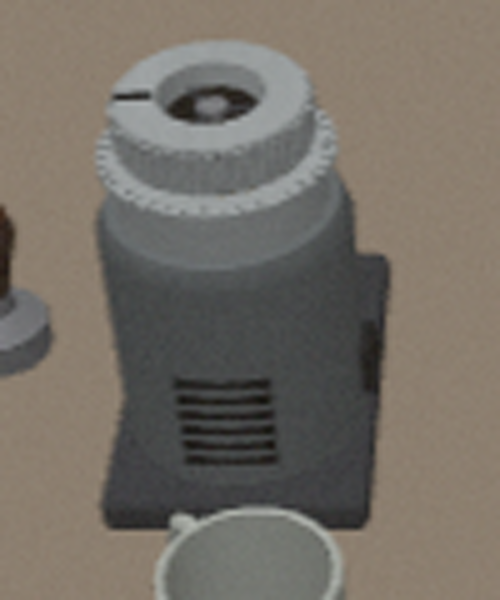

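View pics/sd_crop.png

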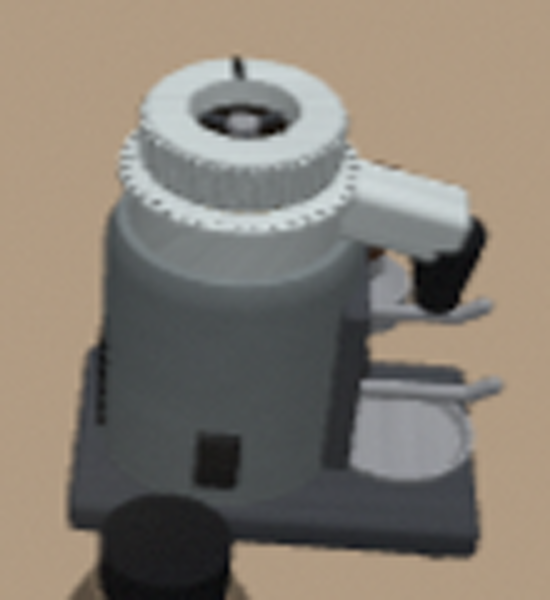

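```bash
cat > h.py <<'E'
import numpy as np, cv2
from workcell import *
def ray(n,uv,m=None):
    m=m or camera_model(n); f=200/np.tan(np.radians(m['fovy']/2)); P=m['pose']
    d=P[:3,:3]@np.array([(uv[0]-m['cx'])/f,(uv[1]-m['cy'])/f,1]); return P[:3,3],d
def onz(n,uv,z,m=None):
    c,d=ray(n,uv,m); return c+d*(z-c[2])/d[2]
def proj(n,X,m=None):
    m=m or camera_model(n); f=200/np.tan(np.radians(m['fovy']/2)); P=m['pose']
    p=(np.atleast_2d(X)-P[:3,3])@P[:3,:3]; return np.c_[m['cx']+f*p[:,0]/p[:,2],m['cy']+f*p[:,1]/p[:,2]]
E
python3 - <<'E'
from h import *
from scipy.optimize import least_squares
S=lambda p:(225+p[0]/5,135+p[1]/5)
D=lambda p:(325+p[0]/5,110+p[1]/5)
z=222
obs=[]
for n,F,pts in (("scene",S,[(107,97),(313,97),(210,41),(210,152)]),("side",D,[(140,112),(347,112),(243,57),(243,165)])):
    P=np.array([onz(n,F(p),z)[:2] for p in pts]); print(n,P)
    r=least_squares(lambda q:np.hypot(*(P-q[:2]).T)-q[2],[*P.mean(0),46]); print(r.x,r.fun); 
    obs.append(r.x)
c=(obs[0]+obs[1])/2
for n,p in (("scene",S((112,97))),("side",D((237,58)))):
    q=onz(n,p,z)[:2]; print(n,q,q-c[:2],np.degrees(np.arctan2(*(q-c[:2])[::-1])), np.hypot(*(q-c[:2])))
for n,p in (("scene",S((150,97))),("side",D((240,77)))):
    q=onz(n,p,z)[:2]; print(n,q,q-c[:2],np.degrees(np.arctan2(*(q-c[:2])[::-1])), np.hypot(*(q-c[:2])))
# objects at worktop
for n,nm,p in (("scene","hopper",(350.5,228)),("side","hopper",(356,260)),("scene","mug",(277,277)),("side","mug",(298,203)),("scene","jug",(207,222)),("scene","tamper",(226,203))):
    print(nm,onz(n,p,0)[:2])
E
```

```text
scene [[ 554.76928352 -150.2443152 ]
 [ 527.77330683  -58.54487791]
 [ 496.08750677 -123.81424886]
 [ 582.42574518  -86.67845138]]
[ 539.17656625 -105.01136302   47.41940049] [ 0.42569115  0.42585595 -0.40647075 -0.44507636]
side [[ 577.03839785  -83.01830401]
 [ 488.85622631 -118.77597539]
 [ 548.24144178 -148.12835017]
 [ 519.63046697  -58.72474499]]
[ 533.95979542 -103.39749525   47.2947873 ] [ 0.36103525  0.35843503 -0.33933176 -0.38013852]
scene [ 554.11367501 -148.01735628] [ 17.54549417 -43.81292714] -68.1756824974472 47.195518327321935
side [ 550.61742804 -146.15731781] [ 14.04924721 -41.95288868] -71.48525408840133 44.24280975942629
scene [ 549.13164627 -131.09449265] [ 12.56346543 -26.89006351] -64.95727046908131 29.68023213161561
side [ 543.90494223 -129.94710465] [  7.3367614  -25.74267551] -74.09224453365263 26.767768125624432
hopper [497.72514952  91.26564785]
hopper [495.81851787  94.36574379]
mug [707.1588787  -32.14440756]
mug [707.9510356  -31.54445625]
jug [ 584.63911317 -284.78141792]
tamper [ 498.34112079 -273.15421119]
```

```bash
cat >> h.py <<'E'
from scipy.spatial.transform import Rotation as Ro
def R(s=None):
    s=s or get_state(); return Ro.from_euler('xyz',s['orientation']).as_matrix()
E
python3 - <<'E'
from h import *
s=get_state()
print(s['time'],s['tool_pos'],s['force']);print(R(s).round(3))
m=camera_model("wrist"); print((R(s).T@(m['pose'][:3,3]-s['tool_pos'])).round(1)); print((R(s).T@m['pose'][:3,:3]).round(3))
# grinder chute direction
for p in [(325+467/5,110+225/5)]: print(onz("side",p,188))
E
```

```text
0.15 [185.93459015 543.44220299 204.55056755] [ 0.37912152 -0.1768889   0.24088438]
[[-0.001 -0.946  0.324]
 [-0.002  0.324  0.946]
 [-1.     0.    -0.002]]
[-178.6   74.1    0.3]
[[ 0.    -0.256  0.967]
 [-0.    -0.967 -0.256]
 [ 1.    -0.    -0.   ]]
[ 423.75724121 -100.67953657  188.        ]
```

```bash
python3 -m inch '[{"delta_rot":[10,0,0],"travel":[-30,-35,-35],"claw":0},{"delta_rot":[20,0,0],"travel":[-60,-60,-60],"claw":0},{"delta_rot":[36,0,0],"travel":[-100,-250,-253],"claw":0},{"delta_rot":[36,0,0],"travel":[-100,-250,-253],"claw":0},{"delta_rot":[36,0,0],"travel":[-100,-250,-253],"claw":0},{"delta_rot":[36,0,0],"travel":[-100,-250,-253],"claw":0},{"delta_rot":[36,0,0],"travel":[-100,-250,-253],"claw":0},{"delta_rot":[36,0,0],"travel":[-100,-250,-253],"claw":0}]' 10
python3 - <<'E'
from h import *
s=get_state();print(s['time'],s['tool_pos'],s['joint_pos'],s['qd']);r=R(s);print(r.round(3)); print(r.T@(np.array([536,-185,300])-s['tool_pos'])); print(np.degrees(np.arctan2(r[1,2],r[0,2])))
E
```

```text
time: 0.95
tool_pos: [341.8, 221.0, 306.0]
orientation: [-0.945, 1.569, -0.335]
force: [-0.1, -0.4, -0.2]
finger_gap: 0.357
0.95 [341.77812469 220.97077171 306.01840325] [ 3.61335917e-01 -2.32856230e-01  1.77065682e+00 -9.51730928e-04
  1.60265478e+00 -2.48593364e-01] [-0.64473089 -0.10420471  0.01010627  0.0283639   0.10017644 -0.63733555]
[[ 0.001 -0.573  0.82 ]
 [-0.     0.82   0.573]
 [-1.    -0.001  0.001]]
[   6.48835055 -444.01646618  -73.3341979 ]
34.944635539761116
```

```bash
python3 -m inch '[{"delta_rot":[35,0,0],"travel":[6,-444,-73],"claw":0},{"delta_rot":[35,0,0],"travel":[6,-444,-73],"claw":0},{"delta_rot":[35,0,0],"travel":[6,-444,-73],"claw":0},{"delta_rot":[35,0,0],"travel":[6,-444,-73],"claw":0},{"delta_rot":[35,0,0],"travel":[6,-444,-73],"claw":0},{"delta_rot":[35,0,0],"travel":[6,-444,-73],"claw":0},{"delta_rot":[35,0,0],"travel":[6,-444,-73],"claw":0},{"delta_rot":[35,0,0],"travel":[6,-444,-73],"claw":0}]'
python3 - <<'E'
from h import *
s=get_state();print(s['time'],s['tool_pos'],s['joint_pos'],s['qd']);r=R(s);print(r.round(3)); print(r.T@(np.array([536,-185,300])-s['tool_pos'])); print(np.degrees(np.arctan2(r[1,2],r[0,2])))
E
```

```text
time: 1.75
tool_pos: [515.0, -138.5, 299.8]
orientation: [2.137, 1.57, 2.138]
force: [1.0, 1.5, 1.0]
finger_gap: 0.002
1.75 [ 515.01019606 -138.54849295  299.76028658] [-4.25291706e-01  5.94757530e-02  1.51372350e+00  2.33711024e-04
  1.56875159e+00 -4.26541615e-01] [-0.64267975  0.70167406 -0.71159765  0.00512147 -0.00146124 -0.64353297]
[[-0.    -0.001  1.   ]
 [ 0.     1.     0.001]
 [-1.     0.    -0.   ]]
[ -0.26129227 -46.47760481  20.93169407]
0.07158712579457327
```

```bash
python3 -m inch '[{"delta_rot":[0,0,0],"travel":[0,-45,20],"claw":0},{"delta_rot":[0,0,0],"travel":[0,-45,20],"claw":0},{"delta_rot":[0,0,0],"travel":[0,-45,20],"claw":0}]'
python3 - <<'E'
from h import *
for i in range(2):
    s=get_state();print(s['time'],s['tool_pos'],s['force'],s['qd'].round(3))
    im=capture("wrist"); 
m=camera_model("wrist"); cv2.imwrite("pics/w1.png",im[:,:,::-1]); print(R(s).round(4)); np.save("m1.npy",m,allow_pickle=True)
cv2.imwrite("pics/s1.png",capture("side")[:,:,::-1])
E
```

```text
time: 2.05
tool_pos: [534.4, -182.1, 298.9]
orientation: [2.508, 1.568, 2.508]
force: [-0.1, 1.0, 0.1]
finger_gap: 0.009
2.05 [ 534.39468312 -182.11475819  298.87226515] [-0.12230778  1.01028787  0.10360634] [ 0.036 -0.041  0.025  0.006  0.004 -0.   ]
2.1 [ 534.30649185 -181.09101529  299.45028088] [-0.61433952 -1.59210893  0.30254131] [ 0.025 -0.03   0.013 -0.003 -0.003  0.001]
[[-0.0014 -0.0014  1.    ]
 [ 0.0012  1.      0.0014]
 [-1.      0.0012 -0.0014]]
```

View pics/w1.png

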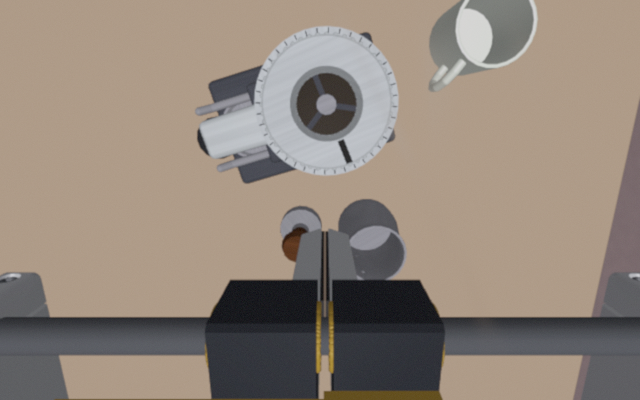

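View pics/s1.png

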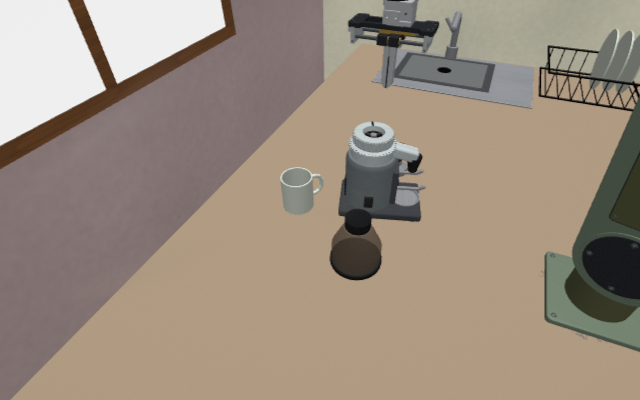

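Run:
```python
from h import *
a=cv2.imread("pics/w1.png")
cv2.imwrite("pics/w1c.png",cv2.resize(a[15:185,245:415],None,fx=3.4,fy=3.4,interpolation=cv2.INTER_CUBIC))
cv2.imwrite("pics/w1f.png",cv2.resize(a[195:305,265:385],None,fx=5,fy=5,interpolation=cv2.INTER_CUBIC))
```

```text
(no output)
```

View pics/w1c.png

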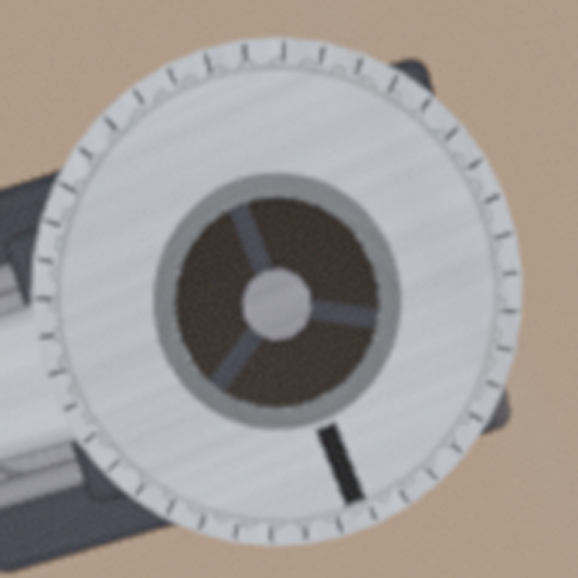

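View pics/w1f.png

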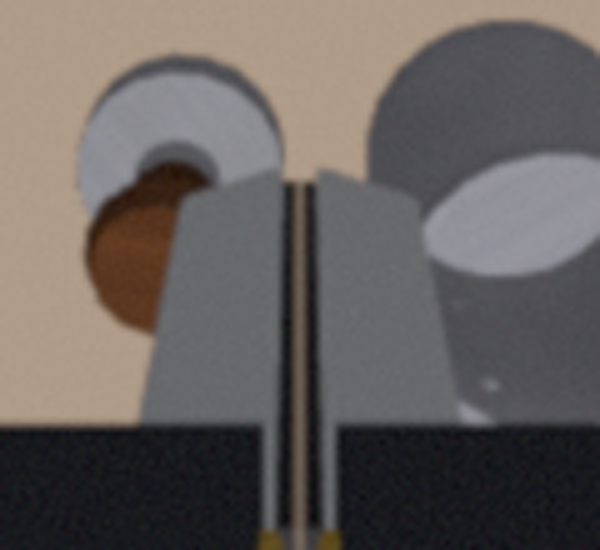

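Run:
```python
from h import *
from scipy.optimize import least_squares
m=np.load("m1.npy",allow_pickle=True).item()
F=lambda p:(245+p[0]/3.4,15+p[1]/3.4)
for z,pts in ((222,[(60,297),(495,297),(277,70),(277,520)]),(192,[(33,291),(521,291),(277,38),(277,545)])):
    P=np.array([onz("wrist",F(p),z,m)[:2] for p in pts])
    r=least_squares(lambda q:np.hypot(*(P-q[:2]).T)-q[2],[*P.mean(0),46]); print(z,r.x,r.fun)
    if z==222:c=r.x[:2]
o=onz("wrist",F((355,500)),222,m)[:2];i=onz("wrist",F((328,430)),222,m)[:2]
ang=lambda d:np.degrees(np.arctan2(d[1],d[0]))
print(ang(o-c),ang(i-c),ang(o-i),np.hypot(*(o-c)),np.hypot(*(i-c)))
# flat
```

```text
222 [ 535.94368369 -106.12865518   45.26679287] [ 0.02266742  0.02256713 -0.02346943 -0.02176513]
192 [ 535.99138333 -105.97662798   56.80463053] [-0.08181889 -0.08183438  0.08630049  0.07735279]
-67.38999740473083 -67.0249755352537 -68.01757390692504 44.20823696809722 27.951772396704317
```

```bash
python3 -m inch '[{"delta_rot":[0,0,0],"travel":[40,0,1.5],"claw":0},{"delta_rot":[0,0,0],"travel":[80,0,1.5],"claw":0},{"delta_rot":[0,0,0],"travel":[101,0,1.5],"claw":0},{"delta_rot":[0,0,0],"travel":[101,0,1.5],"claw":0},{"delta_rot":[0,0,0],"travel":[101,5,1.5],"claw":0},{"delta_rot":[0,0,0],"travel":[101,11,1.5],"claw":0},{"delta_rot":[0,0,0],"travel":[101,15,1.5],"claw":0},{"delta_rot":[0,0,0],"travel":[101,15,1.5],"claw":0}]' 30;  python3 - <<'E'
from h import *
for i in range(2):
    s=get_state();print(s['time'],s['tool_pos'],s['force'],s['qd'].round(3))
    im=capture("side"); 
cv2.imwrite("pics/s2.png",cv2.resize(im[90:240,280:480,::-1],None,fx=4,fy=4,interpolation=cv2.INTER_CUBIC))
E
```

```text
time: 3.0
tool_pos: [537.1, -166.0, 200.8]
orientation: [-0.404, 1.568, -0.401]
force: [0.1, -0.3, -0.3]
finger_gap: 0.005
3.0 [ 537.12134739 -165.9544817   200.82276128] [ 0.07854988 -0.25063996 -0.34481386] [-0.011  0.012  0.003 -0.007 -0.004 -0.005]
3.05 [ 536.94007069 -166.28980238  200.43855764] [-0.04751918  0.49159658 -0.13766911] [-0.01   0.009  0.005 -0.001 -0.004 -0.001]
```

View pics/s2.png

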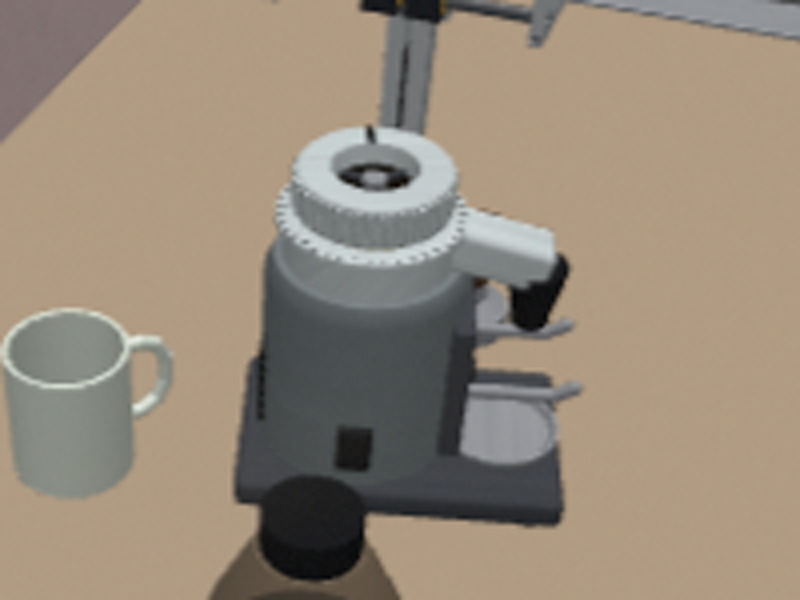

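```bash
python3 -m inch '[{"delta_rot":[0,0,0],"travel":[2,2,-1],"claw":0},{"delta_rot":[0,0,0],"travel":[2,3,-1],"claw":0},{"delta_rot":[0,0,0],"travel":[2,4,-1],"claw":0},{"delta_rot":[0,0,0],"travel":[2,4,-1],"claw":0}]' ;  python3 -m inch '[{"delta_rot":[0,0,0],"travel":[0,1,0],"claw":0},{"delta_rot":[0,0,0],"travel":[0,1,0],"claw":0}]';python3 -m inch '[{"delta_rot":[0,0,0],"travel":[0,1,0],"claw":0},{"delta_rot":[0,0,0],"travel":[0,1,0],"claw":0}]'
```

```text
time: 3.5
tool_pos: [535.0, -163.7, 196.9]
orientation: [-1.851, 1.569, -1.85]
force: [-1.1, -3.7, -1.2]
finger_gap: 0.007
time: 3.7
tool_pos: [535.0, -163.6, 197.0]
orientation: [-1.677, 1.567, -1.675]
force: [-1.4, -6.7, -1.5]
finger_gap: 0.005
time: 3.9
tool_pos: [535.0, -163.6, 197.0]
orientation: [-1.64, 1.565, -1.639]
force: [-0.4, -8.6, -2.0]
finger_gap: 0.009
```

```bash
cat > path.py <<'E'
import sys, json, numpy as np
# usage: path.py s0 step p cmdx cmdy  -> 8 deltas
C=np.array([536.,-106.7]); hx,hy,R=12.5,8.,48.5
def pos(s,p):
    r=R-p; L=[hx, R*np.pi/2, 2*hy, R*np.pi/2, 2*hx, R*np.pi/2, 2*hy, R*np.pi/2, hx]
    s=s%sum(L); k=0
    while s>L[k]: s-=L[k];k+=1
    th=s/R
    if k==0: q=(s,-hy-r); 
    elif k==8: q=(-hx+s,-hy-r)
    elif k==2: q=(hx+r,-hy+s)
    elif k==4: q=(hx-s,hy+r)
    elif k==6: q=(-hx-r,hy-s)
    else:
        j=(k-1)//2; a=-np.pi/2+j*np.pi/2+th
        o=[(hx,-hy),(hx,hy),(-hx,hy),(-hx,-hy)][j]
        q=(o[0]+r*np.cos(a),o[1]+r*np.sin(a))
    return C+q
if __name__=="__main__":
    s0,ds,p,x,y=map(float,sys.argv[1:6]); n=int(sys.argv[6]) if len(sys.argv)>6 else 8
    for i in range(1,n+1):
        q=pos(s0+ds*i,p); d=np.round((q-[x,y])*2)/2
        print("[0,%.1f,%.1f]"%(d[1],d[0]),end=" ")
    print("\nend s",s0+ds*n,"cmd",x+d[0],y+d[1])
E
python3 path.py 0 6 2.7 536 -160.1
```

```text
[0,-0.5,6.0] [0,-0.5,12.0] [0,-0.0,17.5] [0,1.0,23.5] [0,2.5,28.5] [0,5.0,34.0] [0,8.0,38.5] [0,11.5,43.0] 
end s 48.0 cmd 579.0 -148.6
```

```bash
python3 -m inch '[{"delta_rot":[0,0,0],"travel":[0,-0.5,6],"claw":0},{"delta_rot":[0,0,0],"travel":[0,-0.5,12],"claw":0},{"delta_rot":[0,0,0],"travel":[0,0,17.5],"claw":0},{"delta_rot":[0,0,0],"travel":[0,1,23.5],"claw":0},{"delta_rot":[0,0,0],"travel":[0,2.5,28.5],"claw":0},{"delta_rot":[0,0,0],"travel":[0,5,34],"claw":0},{"delta_rot":[0,0,0],"travel":[0,8,38.5],"claw":0},{"delta_rot":[0,0,0],"travel":[0,11.5,43],"claw":0}]' ;  python3 - <<'E'
from h import *
for n in("side","scene"):
    im=capture(n)[:,:,::-1]; im=im[90:210,300:460] if n=="side" else im[110:230,200:360]
    cv2.imwrite(f"pics/{n}3.png",cv2.resize(im,None,fx=5,fy=5,interpolation=cv2.INTER_CUBIC))
s=get_state();print(s['time'],s['tool_pos'],s['force'],s['qd'].round(3))
E
python3 path.py 48 6 2.7 579 -148.6
```

```text
time: 4.7
tool_pos: [579.0, -149.5, 197.4]
orientation: [-0.769, 1.569, -0.767]
force: [0.6, -4.3, -0.6]
finger_gap: 0.008
4.8 [ 579.77008742 -148.70547689  197.48635046] [ 4.15517604 -3.76788607 -0.44791626] [-0.005 -0.008  0.008  0.007 -0.005 -0.006]
[0,4.0,4.0] [0,8.5,7.5] [0,13.5,10.5] [0,18.5,12.5] [0,24.0,14.0] [0,29.5,15.0] [0,35.0,15.5] [0,41.0,15.5] 
end s 96.0 cmd 594.5 -107.6
```

View pics/side3.png

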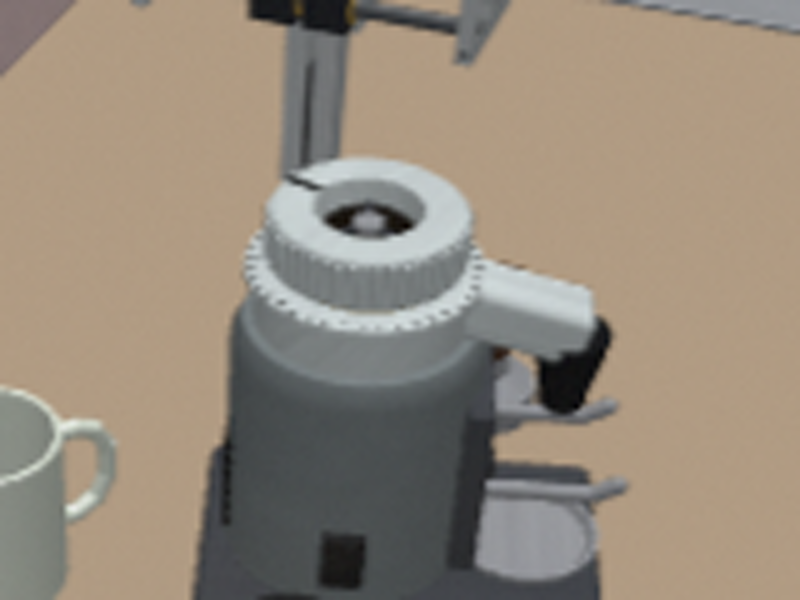

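View pics/scene3.png

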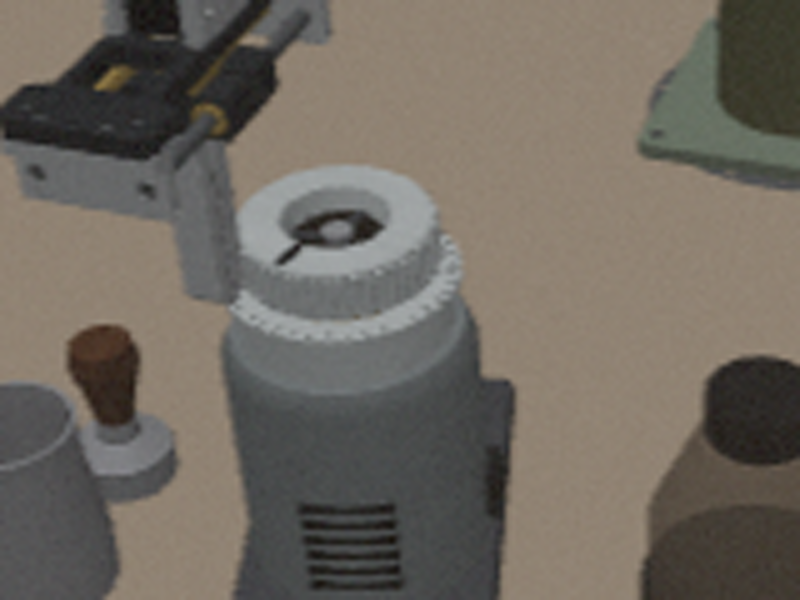

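```bash
cat > ang.py <<'E'
from h import *
import sys
# ang.py cam ox oy ix iy turns
n=sys.argv[1]; ox,oy,ix,iy,t=map(float,sys.argv[2:])
z=222+2*t
c=np.array([539.2,-105.0] if n=="scene" else [534.,-103.4])
m=camera_model(n)
o=onz(n,(ox,oy),z,m)[:2]-c; i=onz(n,(ix,iy),z,m)[:2]-c
a=lambda d:np.degrees(np.arctan2(d[1],d[0]))
print(n,"outer",a(o).round(1),np.hypot(*o).round(1),"inner",a(i).round(1),np.hypot(*i).round(1),"line",a(o-i).round(1))
E
python3 ang.py scene 256 162.4 261 158 .15; python3 ang.py side 357.6 125.2 365 127.6 .15
python3 -m inch '[{"delta_rot":[0,0,0],"travel":[0,4,4],"claw":0},{"delta_rot":[0,0,0],"travel":[0,8.5,7.5],"claw":0},{"delta_rot":[0,0,0],"travel":[0,13.5,10.5],"claw":0},{"delta_rot":[0,0,0],"travel":[0,18.5,12.5],"claw":0},{"delta_rot":[0,0,0],"travel":[0,24,14],"claw":0},{"delta_rot":[0,0,0],"travel":[0,29.5,15],"claw":0},{"delta_rot":[0,0,0],"travel":[0,35,15.5],"claw":0},{"delta_rot":[0,0,0],"travel":[0,41,15.5],"claw":0}]' 
python3 path.py 96 6 2.7 594.5 -107.6
```

```text
scene outer -14.1 41.0 inner -17.7 21.2 line -10.4
side outer -16.9 45.7 inner -21.7 25.9 line -10.7
time: 5.6
tool_pos: [595.7, -107.0, 197.8]
orientation: [0.138, 1.566, 0.14]
force: [5.4, -3.8, -0.1]
finger_gap: 0.007
[0,6.0,-0.0] [0,12.0,-0.5] [0,17.5,-1.0] [0,23.0,-2.5] [0,28.5,-4.5] [0,33.5,-7.5] [0,38.0,-10.5] [0,42.0,-14.5] 
end s 144.0 cmd 580.0 -65.6
```

```bash
python3 -m inch '[{"delta_rot":[0,0,0],"travel":[0,6,0],"claw":0},{"delta_rot":[0,0,0],"travel":[0,12,-0.5],"claw":0},{"delta_rot":[0,0,0],"travel":[0,17.5,-1],"claw":0},{"delta_rot":[0,0,0],"travel":[0,23,-2.5],"claw":0},{"delta_rot":[0,0,0],"travel":[0,28.5,-4.5],"claw":0},{"delta_rot":[0,0,0],"travel":[0,33.5,-7.5],"claw":0},{"delta_rot":[0,0,0],"travel":[0,38,-10.5],"claw":0},{"delta_rot":[0,0,0],"travel":[0,42,-14.5],"claw":0}]' 
python3 path.py 144 6 2.7 580 -65.6
```

```text
time: 6.4
tool_pos: [580.9, -63.2, 198.1]
orientation: [0.659, 1.565, 0.662]
force: [5.1, 1.7, 1.3]
finger_gap: 0.002
[0,3.5,-4.5] [0,7.0,-9.0] [0,9.5,-14.0] [0,11.0,-19.5] [0,12.0,-25.0] [0,12.5,-30.5] [0,12.5,-36.5] [0,12.5,-42.5] 
end s 192.0 cmd 537.5 -53.099999999999994
```

```bash
python3 -m inch '[{"delta_rot":[0,0,0],"travel":[0,3.5,-4.5],"claw":0},{"delta_rot":[0,0,0],"travel":[0,6.5,-9],"claw":0},{"delta_rot":[0,0,0],"travel":[0,9,-14.5],"claw":0},{"delta_rot":[0,0,0],"travel":[0,10.5,-19.5],"claw":0},{"delta_rot":[0,0,0],"travel":[0,11.5,-25],"claw":0},{"delta_rot":[0,0,0],"travel":[0,12,-30.5],"claw":0},{"delta_rot":[0,0,0],"travel":[0,12,-36.5],"claw":0},{"delta_rot":[0,0,0],"travel":[0,12,-42.5],"claw":0}]'
python3 - <<'E'
from h import *
for n in("side","scene"):
    im=capture(n)[:,:,::-1]; im=im[90:210,300:460] if n=="side" else im[110:230,200:360]
    cv2.imwrite(f"pics/{n}4.png",cv2.resize(im,None,fx=5,fy=5,interpolation=cv2.INTER_CUBIC))
s=get_state();print(s['time'],s['tool_pos'],s['force'],s['qd'].round(3))
E
python3 path.py 192 6 3 537.5 -53.6
```

```text
time: 7.2
tool_pos: [537.2, -49.0, 198.2]
orientation: [1.288, 1.562, 1.291]
force: [2.4, 5.9, 4.3]
finger_gap: 0.004
7.3 [536.06542769 -49.04242965 198.03104042] [-0.6012772   6.46681598  5.07131195] [ 0.002  0.006 -0.006  0.     0.01   0.003]
[0,0.5,-6.0] [0,0.5,-12.0] [0,0.0,-18.0] [0,-0.5,-23.5] [0,-2.0,-29.0] [0,-4.5,-34.0] [0,-7.0,-39.0] [0,-10.5,-43.5] 
end s 240.0 cmd 494.0 -64.1
```

View pics/side4.png

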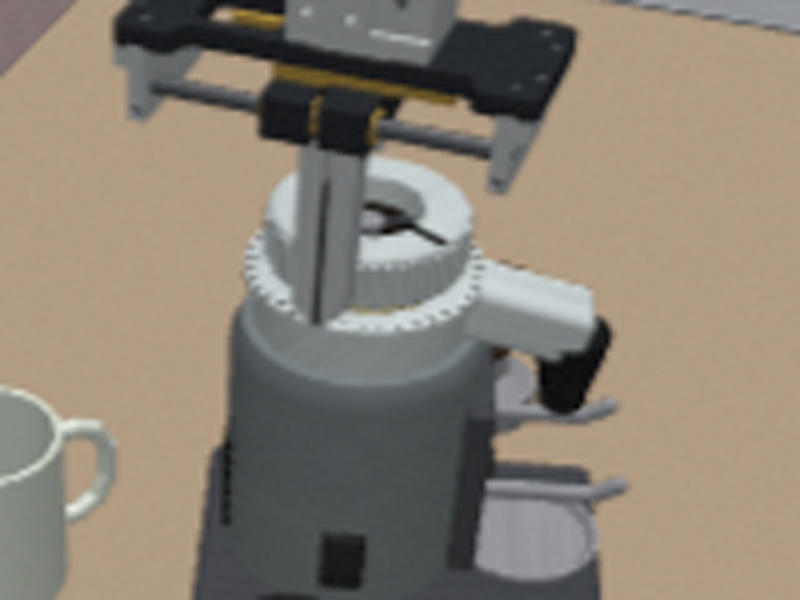

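View pics/scene4.png

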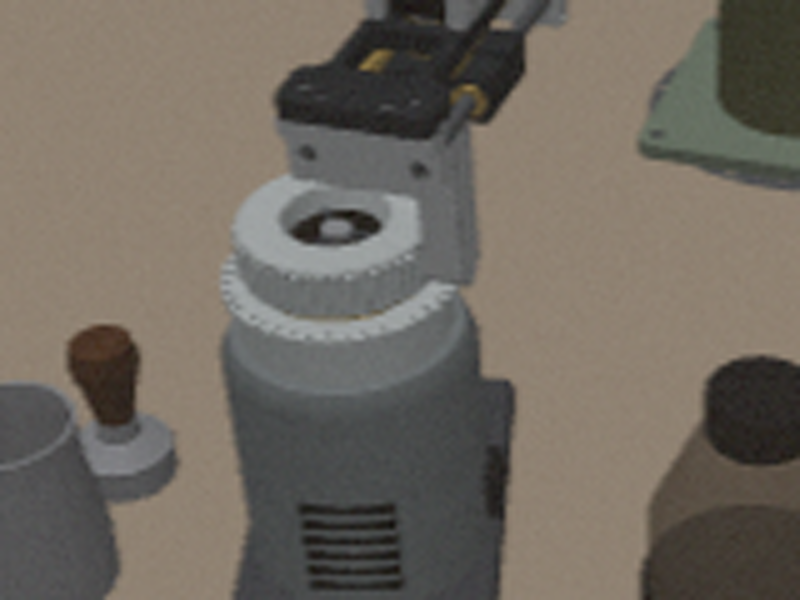

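```bash
python3 ang.py side 389 138.4 382.4 134.4 .6
python3 -m inch '[{"delta_rot":[0,0,0],"travel":[-0.5,0.5,-6],"claw":0},{"delta_rot":[0,0,0],"travel":[-1,0.5,-12],"claw":0},{"delta_rot":[0,0,0],"travel":[-1.5,0,-18],"claw":0},{"delta_rot":[0,0,0],"travel":[-1.5,-0.5,-23.5],"claw":0},{"delta_rot":[0,0,0],"travel":[-1.5,-2,-29],"claw":0},{"delta_rot":[0,0,0],"travel":[-1.5,-4.5,-34],"claw":0},{"delta_rot":[0,0,0],"travel":[-1.5,-7,-39],"claw":0},{"delta_rot":[0,0,0],"travel":[-1.5,-10.5,-43.5],"claw":0}]' 
python3 path.py 240 6 3 494 -64.1
```

```text
side outer 159.2 44.0 inner 167.2 23.1 line 150.4
time: 8.1
tool_pos: [491.9, -61.8, 198.2]
orientation: [1.974, 1.566, 1.977]
force: [0.6, 4.2, 1.5]
finger_gap: 0.007
[0,-4.0,-4.0] [0,-8.0,-7.5] [0,-13.0,-10.5] [0,-18.0,-13.0] [0,-23.5,-14.5] [0,-29.0,-15.5] [0,-34.5,-16.0] [0,-40.5,-16.0] 
end s 288.0 cmd 478.0 -104.6
```

```bash
python3 path.py 240 6 3.8 494 -64.1
python3 -m inch '[{"delta_rot":[0,0,0],"travel":[0,-4.5,-3.5],"claw":0},{"delta_rot":[0,0,0],"travel":[0,-8.5,-7],"claw":0},{"delta_rot":[0,0,0],"travel":[0,-13.5,-10],"claw":0},{"delta_rot":[0,0,0],"travel":[0,-18.5,-12],"claw":0},{"delta_rot":[0,0,0],"travel":[0,-23.5,-13.5],"claw":0},{"delta_rot":[0,0,0],"travel":[0,-29,-14.5],"claw":0},{"delta_rot":[0,0,0],"travel":[0,-34.5,-15],"claw":0},{"delta_rot":[0,0,0],"travel":[0,-40.5,-15],"claw":0}]' 
python3 path.py 288 6 3.5 479 -104.6
```

```text
[0,-4.5,-3.5] [0,-8.5,-7.0] [0,-13.5,-10.0] [0,-18.5,-12.0] [0,-23.5,-14.0] [0,-29.0,-15.0] [0,-34.5,-15.0] [0,-40.5,-15.0] 
end s 288.0 cmd 479.0 -104.6
time: 8.9
tool_pos: [474.8, -104.1, 198.0]
orientation: [2.791, 1.563, 2.793]
force: [-5.8, 1.8, 4.6]
finger_gap: 0.003
[0,-6.0,-0.5] [0,-12.0,-0.5] [0,-17.5,0.0] [0,-23.0,1.5] [0,-28.0,3.5] [0,-33.0,6.0] [0,-37.5,9.0] [0,-42.0,12.5] 
end s 336.0 cmd 491.5 -146.6
```

```bash
python3 -m inch '[{"delta_rot":[0,0,0],"travel":[-0.5,-6,-0.5],"claw":0},{"delta_rot":[0,0,0],"travel":[-1,-12,-0.5],"claw":0},{"delta_rot":[0,0,0],"travel":[-1,-17.5,0],"claw":0},{"delta_rot":[0,0,0],"travel":[-1,-23,1.5],"claw":0},{"delta_rot":[0,0,0],"travel":[-1,-28,3.5],"claw":0},{"delta_rot":[0,0,0],"travel":[-1,-33,6],"claw":0},{"delta_rot":[0,0,0],"travel":[-1,-37.5,9],"claw":0},{"delta_rot":[0,0,0],"travel":[-1,-42,12.5],"claw":0}]' 
python3 path.py 336 6 3.2 491.5 -146.6
```

```text
time: 9.7
tool_pos: [487.5, -147.9, 198.3]
orientation: [-3.076, 1.563, -3.074]
force: [-5.3, -0.4, 0.6]
finger_gap: 0.003
[0,-4.0,4.0] [0,-7.0,8.5] [0,-9.5,13.5] [0,-11.5,19.0] [0,-12.5,24.5] [0,-13.5,30.0] [0,-13.5,36.0] [0,-13.5,42.0] 
end s 384.0 cmd 533.5 -160.1
```

```bash
python3 -m inch '[{"delta_rot":[0,0,0],"travel":[0,-4,4],"claw":0},{"delta_rot":[0,0,0],"travel":[0,-7,8.5],"claw":0},{"delta_rot":[0,0,0],"travel":[0,-9.5,13.5],"claw":0},{"delta_rot":[0,0,0],"travel":[0,-11.5,19],"claw":0},{"delta_rot":[0,0,0],"travel":[0,-12.5,24.5],"claw":0},{"delta_rot":[0,0,0],"travel":[0,-13.5,30],"claw":0},{"delta_rot":[0,0,0],"travel":[0,-13.5,36],"claw":0},{"delta_rot":[0,0,0],"travel":[0,-13.5,42],"claw":0}]'
python3 - <<'E'
from h import *
for n in("side","scene"):
    im=capture(n)[:,:,::-1]; im=im[90:210,300:460] if n=="side" else im[110:230,200:360]
    cv2.imwrite(f"pics/{n}5.png",cv2.resize(im,None,fx=5,fy=5,interpolation=cv2.INTER_CUBIC))
s=get_state();print(s['time'],s['tool_pos'],s['force'],s['qd'].round(3))
E
python3 path.py 384 6 3 533.5 -160.1
```

```text
time: 10.5
tool_pos: [531.4, -163.9, 198.9]
orientation: [-2.116, 1.564, -2.116]
force: [-1.8, -6.9, -2.3]
finger_gap: 0.005
10.6 [ 532.53974781 -163.8024181   199.01290429] [-0.03501921 -7.44999826 -3.02576977] [-0.002 -0.008  0.009  0.003 -0.011 -0.002]
[0,-0.0,6.0] [0,-0.0,12.0] [0,-0.0,17.5] [0,0.5,23.0] [0,2.0,28.5] [0,4.0,34.0] [0,6.5,39.0] [0,10.0,43.5] 
end s 432.0 cmd 577.0 -150.1
```

View pics/side5.png

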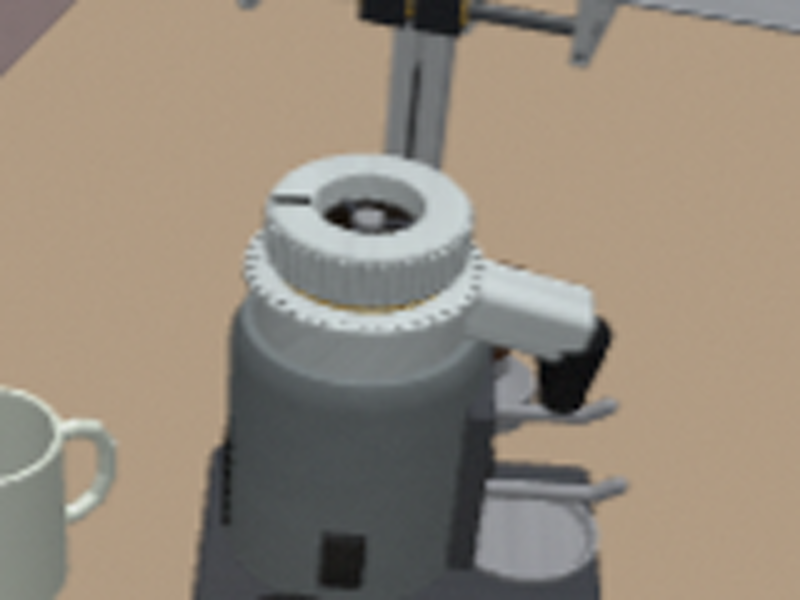

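View pics/scene5.png

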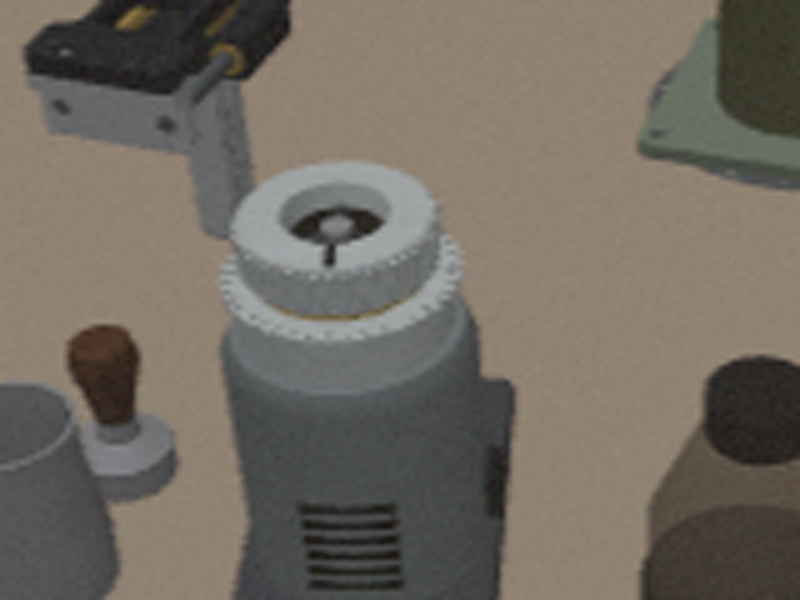

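```bash
python3 ang.py side 354.6 129.8 362 130.2 1.25; python3 ang.py scene 265.6 163 266.4 159 1.25
python3 -m inch '[{"delta_rot":[0,0,0],"travel":[0,0,6],"claw":0},{"delta_rot":[0,0,0],"travel":[0,0,12],"claw":0},{"delta_rot":[0,0,0],"travel":[0,0,17.5],"claw":0},{"delta_rot":[0,0,0],"travel":[0,0.5,23],"claw":0},{"delta_rot":[0,0,0],"travel":[0,2,28.5],"claw":0},{"delta_rot":[0,0,0],"travel":[0,4,34],"claw":0},{"delta_rot":[0,0,0],"travel":[0,6.5,39],"claw":0},{"delta_rot":[0,0,0],"travel":[0,10,43.5],"claw":0}]' 
python3 path.py 432 6 3 577 -150.1
```

```text
side outer 16.2 43.9 inner 16.2 26.8 line 16.2
scene outer 18.9 40.9 inner 20.2 24.9 line 16.9
time: 11.4
tool_pos: [577.1, -151.1, 199.7]
orientation: [-0.877, 1.569, -0.875]
force: [0.7, -4.7, -1.9]
finger_gap: 0.005
[0,3.5,4.0] [0,8.0,8.0] [0,12.5,11.0] [0,17.5,13.5] [0,23.0,15.5] [0,28.5,16.5] [0,34.0,17.0] [0,40.0,17.0] 
end s 480.0 cmd 594.0 -110.1
```

```bash
python3 -m inch '[{"delta_rot":[0,0,0],"travel":[0,3.5,4],"claw":0},{"delta_rot":[0,0,0],"travel":[0,8,8],"claw":0},{"delta_rot":[0,0,0],"travel":[0,12.5,11],"claw":0},{"delta_rot":[0,0,0],"travel":[0,17.5,13.5],"claw":0},{"delta_rot":[0,0,0],"travel":[0,23,15],"claw":0},{"delta_rot":[0,0,0],"travel":[0,28.5,16],"claw":0},{"delta_rot":[0,0,0],"travel":[0,34,16.5],"claw":0},{"delta_rot":[0,0,0],"travel":[0,40,16.5],"claw":0}]' 
python3 path.py 480 6 3 593.5 -110.1
```

```text
time: 12.2
tool_pos: [595.7, -109.4, 200.4]
orientation: [0.065, 1.564, 0.067]
force: [7.0, -2.5, -2.3]
finger_gap: 0.002
[0,6.0,0.5] [0,12.0,0.5] [0,17.5,0.0] [0,23.0,-1.0] [0,28.5,-3.0] [0,33.5,-5.0] [0,38.0,-8.0] [0,42.5,-12.0] 
end s 528.0 cmd 581.5 -67.6
```

```bash
python3 -m inch '[{"delta_rot":[0,0,0],"travel":[0,6,0.5],"claw":0},{"delta_rot":[0,0,0],"travel":[0,12,0.5],"claw":0},{"delta_rot":[0,0,0],"travel":[0,17.5,0],"claw":0},{"delta_rot":[0,0,0],"travel":[0,23,-1],"claw":0},{"delta_rot":[0,0,0],"travel":[0,28.5,-3],"claw":0},{"delta_rot":[0,0,0],"travel":[0,33.5,-5.5],"claw":0},{"delta_rot":[0,0,0],"travel":[0,38,-8.5],"claw":0},{"delta_rot":[0,0,0],"travel":[0,42,-12.5],"claw":0}]' 
python3 path.py 528 6 3.2 581 -68.1
```

```text
time: 13.0
tool_pos: [582.8, -65.2, 200.8]
orientation: [0.583, 1.563, 0.586]
force: [6.1, 3.3, 0.2]
finger_gap: 0.005
[0,4.5,-3.5] [0,7.5,-8.0] [0,10.5,-13.0] [0,12.5,-18.0] [0,14.0,-23.5] [0,14.5,-29.0] [0,14.5,-35.0] [0,14.5,-41.0] 
end s 576.0 cmd 540.0 -53.599999999999994
```

```bash
python3 -m inch '[{"delta_rot":[0,0,0],"travel":[0,4.5,-3.5],"claw":0},{"delta_rot":[0,0,0],"travel":[0,7.5,-8],"claw":0},{"delta_rot":[0,0,0],"travel":[0,10.5,-13],"claw":0},{"delta_rot":[0,0,0],"travel":[0,12.5,-18],"claw":0},{"delta_rot":[0,0,0],"travel":[0,14,-23.5],"claw":0},{"delta_rot":[0,0,0],"travel":[0,14.5,-29],"claw":0},{"delta_rot":[0,0,0],"travel":[0,14.5,-35],"claw":0},{"delta_rot":[0,0,0],"travel":[0,14.5,-41],"claw":0}]'
python3 - <<'E'
from h import *
for n in("side","scene"):
    im=capture(n)[:,:,::-1]; im=im[90:210,300:460] if n=="side" else im[110:230,200:360]
    cv2.imwrite(f"pics/{n}6.png",cv2.resize(im,None,fx=5,fy=5,interpolation=cv2.INTER_CUBIC))
s=get_state();print(s['time'],s['tool_pos'],s['force'],s['qd'].round(3))
E
python3 path.py 576 6 3 540 -53.6
```

```text
time: 13.8
tool_pos: [539.9, -48.8, 200.8]
orientation: [1.25, 1.561, 1.254]
force: [2.4, 8.0, 3.4]
finger_gap: 0.009
13.9 [538.72243725 -48.9137836  200.6991418 ] [1.22061321 7.45080169 5.18243914] [ 0.001  0.008 -0.006 -0.001  0.01   0.003]
[0,0.5,-6.0] [0,0.5,-12.0] [0,0.5,-18.0] [0,-0.0,-23.5] [0,-1.5,-29.0] [0,-3.0,-34.0] [0,-5.5,-39.5] [0,-9.0,-44.0] 
end s 624.0 cmd 496.0 -62.6
```

View pics/side6.png

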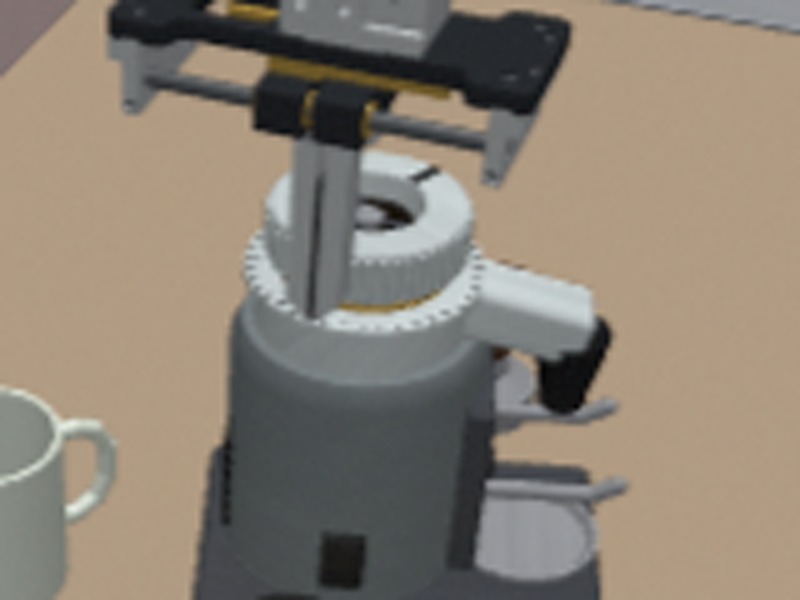

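View pics/scene6.png

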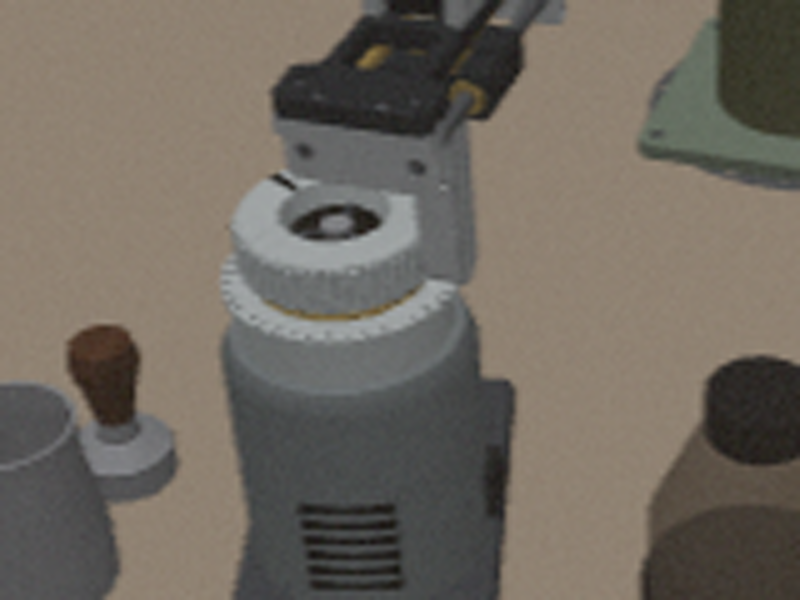

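```bash
python3 ang.py side 387.4 123.6 382.4 126 1.85; python3 ang.py scene 255.2 145.4 258.8 147.6 1.85
```

```text
side outer -116.8 45.9 inner -116.3 29.1 line -117.5
scene outer -117.9 44.2 inner -117.8 30.4 line -118.0
```

```bash
python3 -m inch '[{"delta_rot":[0,0,0],"travel":[-1,0.5,-6],"claw":0},{"delta_rot":[0,0,0],"travel":[-1,0.5,-12],"claw":0},{"delta_rot":[0,0,0],"travel":[-1,0.5,-18],"claw":0},{"delta_rot":[0,0,0],"travel":[-1,0,-23.5],"claw":0},{"delta_rot":[0,0,0],"travel":[-1,-1.5,-29],"claw":0},{"delta_rot":[0,0,0],"travel":[-1,-3,-34],"claw":0},{"delta_rot":[0,0,0],"travel":[-1,-3,-34],"claw":0}]'
python3 - <<'E'
from h import *
for n in("side","scene","wrist"):
    m=camera_model(n)
    im=capture(n)[:,:,::-1]
    cv2.imwrite(f"pics/{n}7.png",cv2.resize(im[90:210,300:460] if n=="side" else im[110:230,200:360],None,fx=5,fy=5,interpolation=cv2.INTER_CUBIC) if n!="wrist" else im)
s=get_state();print(s['time'],s['tool_pos'],s['force'],s['qd'].round(3))
E
python3 path.py 612 2 3 506 -56.6
```

```text
time: 14.6
tool_pos: [503.8, -53.1, 200.9]
orientation: [1.855, 1.564, 1.858]
force: [-1.9, 4.8, 3.8]
finger_gap: 0.002
14.75 [503.75613891 -53.07657037 200.84475268] [-1.23368503  5.25324142  3.56603054] [-0.001  0.002 -0.001 -0.     0.002  0.   ]
[0,-1.0,-2.0] [0,-2.0,-3.5] [0,-2.5,-5.5] [0,-3.5,-7.0] [0,-4.5,-8.5] [0,-6.0,-10.0] [0,-7.0,-11.5] [0,-8.0,-13.0] 
end s 628.0 cmd 493.0 -64.6
```

View pics/side7.png

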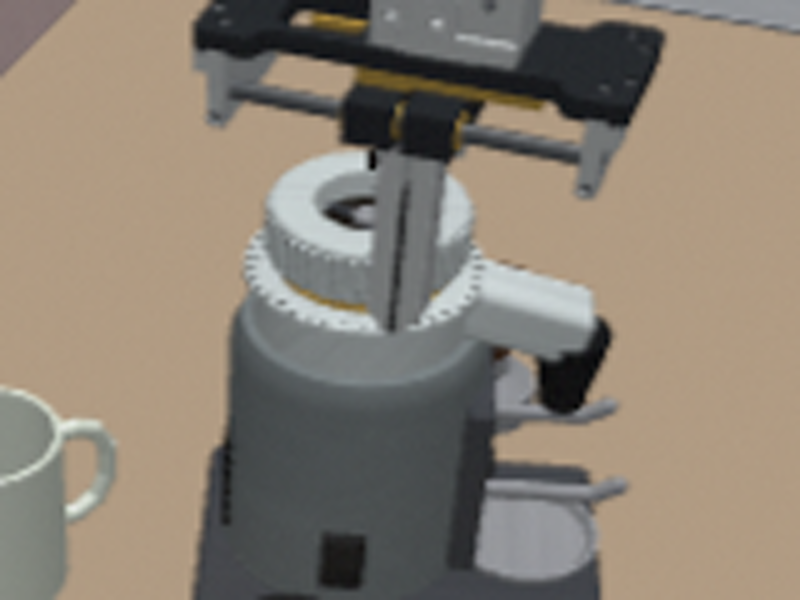

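View pics/scene7.png

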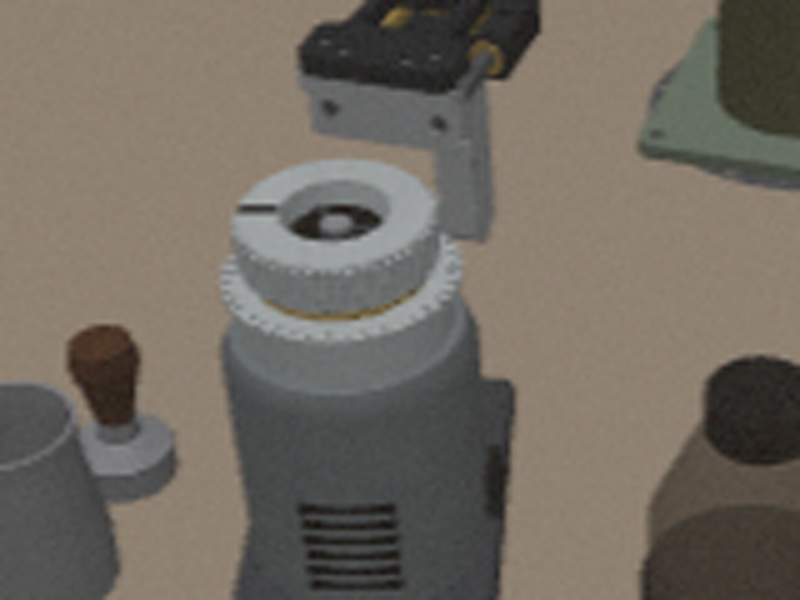

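View pics/wrist7.png

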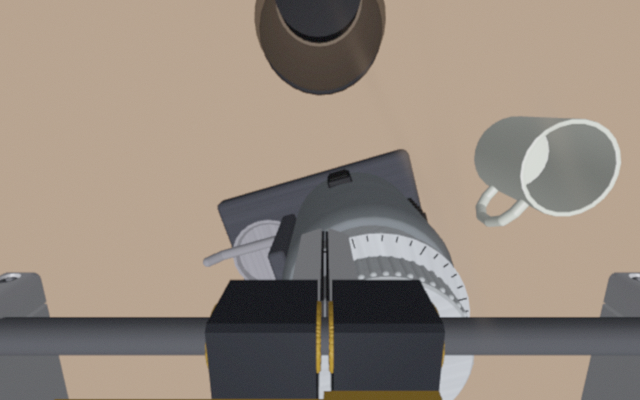

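```bash
python3 ang.py scene 247.4 154.4 255 154.4 0;python3 ang.py scene 247.6 151.8 255.4 151.8 2
python3 - <<'E'
from h import *
a=cv2.imread("pics/scene0.png"); b=capture("scene")[:,:,::-1]
z=12
A=cv2.resize(a[140:165,240:295],None,fx=z,fy=z,interpolation=cv2.INTER_CUBIC)
B=cv2.resize(b[137:162,240:295],None,fx=z,fy=z,interpolation=cv2.INTER_CUBIC)
cv2.imwrite("pics/cmp.png",np.vstack([A,B]))
E
```

```text
scene outer -70.9 45.5 inner -69.2 27.9 line -73.6
scene outer -77.0 45.3 inner -79.2 27.2 line -73.6
```

View pics/cmp.png

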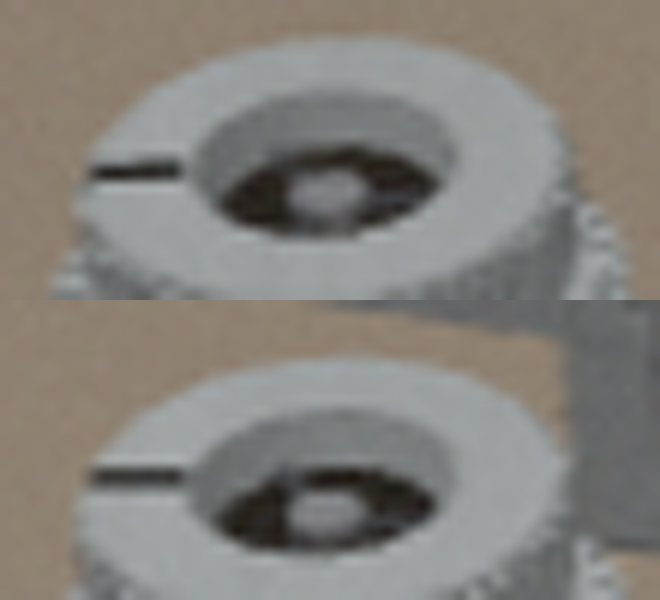

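```bash
python3 -m inch '[{"delta_rot":[0,0,0],"travel":[0,-1,-2],"claw":0},{"delta_rot":[0,0,0],"travel":[0,-2,-3.5],"claw":0},{"delta_rot":[0,0,0],"travel":[0,-2,-4],"claw":0},{"delta_rot":[0,0,0],"travel":[0,-2,-4],"claw":0},{"delta_rot":[0,0,0],"travel":[0,2,-6],"claw":0},{"delta_rot":[0,0,0],"travel":[0,8,-9],"claw":0},{"delta_rot":[0,0,0],"travel":[0,30,-18],"claw":0},{"delta_rot":[0,0,0],"travel":[0,30,-18],"claw":0}]'
python3 - <<'E'
from h import *
s=get_state();print(s['time'],s['tool_pos'],s['force'])
a=cv2.imread("pics/scene0.png"); b=capture("scene")[:,:,::-1]
z=12
A=cv2.resize(a[140:165,240:295],None,fx=z,fy=z,interpolation=cv2.INTER_CUBIC)
B=cv2.resize(b[137:162,240:295],None,fx=z,fy=z,interpolation=cv2.INTER_CUBIC)
cv2.imwrite("pics/cmp2.png",np.vstack([A,B]))
a=cv2.imread("pics/side0.png"); b=capture("side")[:,:,::-1]
A=cv2.resize(a[118:143,345:400],None,fx=z,fy=z,interpolation=cv2.INTER_CUBIC)
B=cv2.resize(b[115:140,345:400],None,fx=z,fy=z,interpolation=cv2.INTER_CUBIC)
cv2.imwrite("pics/cmp2s.png",np.vstack([A,B]))
r=R(s);print(r.T@(np.array([534.3,-181.1,299.4])-s['tool_pos']),r.round(3))
E
```

```text
time: 15.6
tool_pos: [485.5, -24.9, 200.2]
orientation: [2.483, 1.568, 2.487]
force: [0.5, 0.2, 0.2]
finger_gap: 0.005
15.6 [485.51241064 -24.87422024 200.17436767] [0.47656756 0.2425066  0.17855671]
[ -99.540717   -156.2750955    47.98113621] [[-0.002 -0.004  1.   ]
 [ 0.001  1.     0.004]
 [-1.     0.001 -0.002]]
```

View pics/cmp2.png

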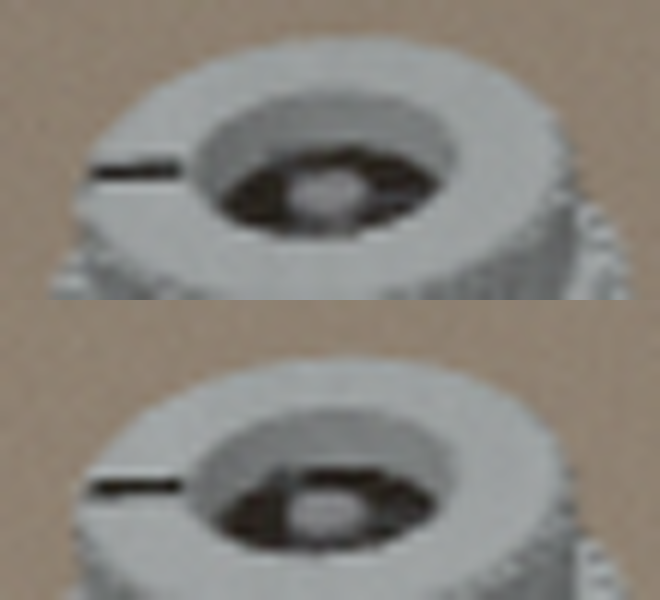

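View pics/cmp2s.png

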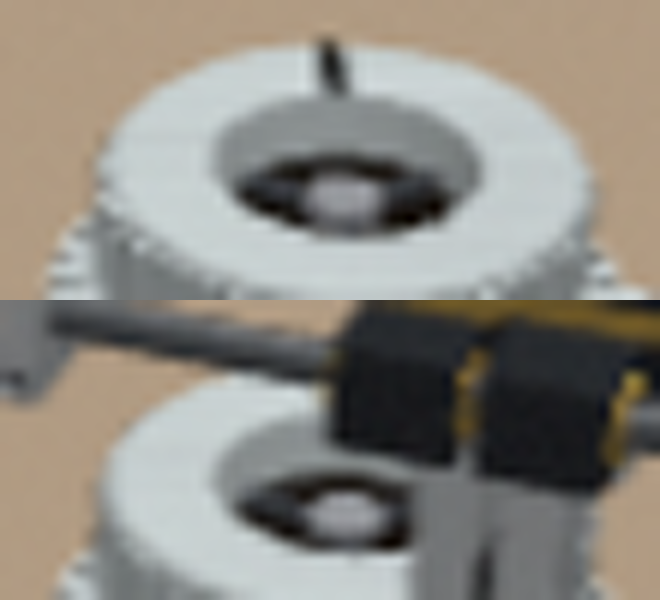

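```bash
python3 -m inch '[{"delta_rot":[0,0,0],"travel":[-45,0,0],"claw":0},{"delta_rot":[0,0,0],"travel":[-90,0,0],"claw":0},{"delta_rot":[0,0,0],"travel":[-104,-45,15],"claw":0},{"delta_rot":[0,0,0],"travel":[-104,-90,30],"claw":0},{"delta_rot":[0,0,0],"travel":[-104,-130,43],"claw":0},{"delta_rot":[0,0,0],"travel":[-104,-156,48],"claw":0},{"delta_rot":[0,0,0],"travel":[-104,-156,48],"claw":0},{"delta_rot":[0,0,0],"travel":[-104,-156,48],"claw":0}]'
python3 - <<'E'
from h import *
from scipy.optimize import least_squares
for i in range(2):
    s=get_state();print(s['time'],s['tool_pos'],s['force'])
    m=camera_model("wrist");im=capture("wrist")[:,:,::-1]
np.save("m8.npy",m,allow_pickle=True); cv2.imwrite("pics/w8.png",im)
m1=np.load("m1.npy",allow_pickle=True).item(); print(m['pose']-m1['pose'])
A=cv2.imread("pics/w1.png")[15:185,245:415]; B=im[15:185,245:415]
cv2.imwrite("pics/cmp8.png",np.hstack([cv2.resize(q[85:170,50:135],None,fx=4.6,fy=4.6,interpolation=cv2.INTER_CUBIC) for q in (A,B)]))
cv2.imwrite("pics/w8c.png",cv2.resize(B,None,fx=3.4,fy=3.4,interpolation=cv2.INTER_CUBIC))
E
```

```text
time: 16.5
tool_pos: [535.1, -183.6, 304.1]
orientation: [2.314, 1.569, 2.314]
force: [-0.4, 1.4, 0.2]
finger_gap: 0.006
16.5 [ 535.05827658 -183.55883252  304.11117416] [-0.39187987  1.44079306  0.23399408]
16.55 [ 535.01290748 -182.73163265  304.30902161] [-0.63002446 -0.57155623  0.28185785]
[[ 1.81370484e-06 -1.04819840e-03 -2.12784159e-04  7.75690023e-01]
 [-1.06775671e-03 -1.23895299e-05  3.98964822e-05 -2.23691984e+00]
 [ 6.21390133e-05 -3.97791101e-05 -1.05405482e-05  4.45541014e+00]
 [ 0.00000000e+00  0.00000000e+00  0.00000000e+00  0.00000000e+00]]
```

View pics/cmp8.png

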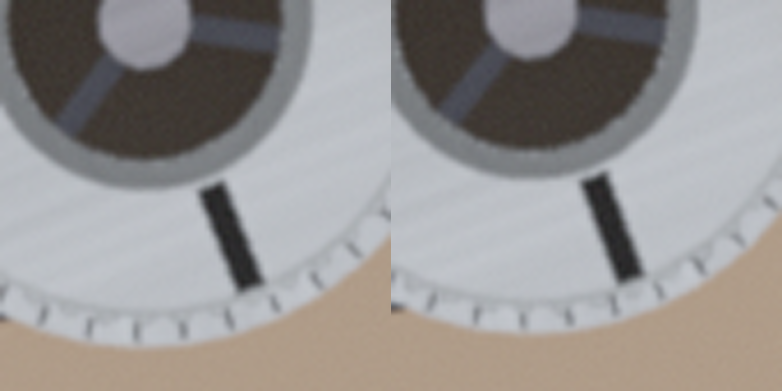

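View pics/w8c.png

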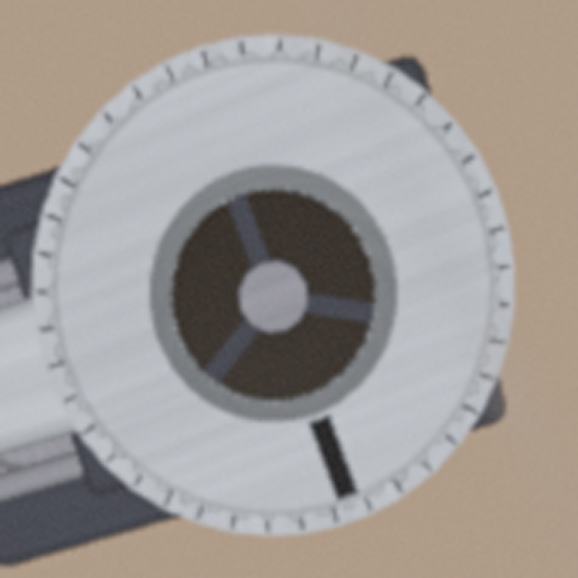

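```bash
cat > meas.py <<'E'
from h import *
import sys
from scipy.optimize import least_squares
def meas(f,mf,z,C):
    im=cv2.cvtColor(cv2.imread(f),cv2.COLOR_BGR2GRAY).astype(float); m=np.load(mf,allow_pickle=True).item()
    y,x=np.mgrid[0:400,0:640]; d=np.array([(0,0,0)])
    ring=proj("wrist",[[C[0],C[1],z]],m)[0]
    sel=[];w=[]
    for v in range(90,180):
        for u in range(290,380):
            q=onz("wrist",(u,v),z,m)[:2]-C; r=np.hypot(*q)
            if 29.5<r<43.5 and im[v,u]<150: sel.append(q); w.append(180-im[v,u])
    s=np.array(sel);w=np.array(w);mu=(s*w[:,None]).sum(0)/w.sum()
    e,V=np.linalg.eigh((w[:,None]*(s-mu)).T@(s-mu)); d=V[:,1]; d*=np.sign(d@mu)
    a=lambda d:np.degrees(np.arctan2(d[1],d[0]))
    print(f,"n",len(s),"centroid",a(mu).round(2),np.hypot(*mu).round(1),"line",a(d).round(2))
if __name__=="__main__":
    C=np.array([536.,-106.1])
    meas("pics/w1.png","m1.npy",222,C); meas("pics/"+sys.argv[1],sys.argv[2],226,C)
E
python3 meas.py w8.png m8.npy
python3 - <<'E'
from h import *
from scipy.optimize import least_squares
m=np.load("m8.npy",allow_pickle=True).item()
F=lambda p:(245+p[0]/3.4,15+p[1]/3.4)
for z,pts in ((226,[(58,289),(492,289),(274,63),(274,514)]),(192,[(33,285),(515,285),(274,35),(274,535)])):
    P=np.array([onz("wrist",F(p),z,m)[:2] for p in pts])
    r=least_squares(lambda q:np.hypot(*(P-q[:2]).T)-q[2],[*P.mean(0),46]); print(z,r.x,r.fun)
E
```

```text
pics/w1.png n 130 centroid -67.85 36.4 line -67.23
pics/w8.png n 131 centroid -69.52 36.5 line -68.72
226 [ 536.21382265 -107.05587206   45.25363263] [-0.05029577 -0.04984318  0.05230134  0.04783762]
192 [ 536.0990104  -106.6255734    56.81634366] [ 0.00066835  0.00066846 -0.00070294 -0.00063387]
```

Run:
```python
from h import *
b=capture("scene")[:,:,::-1]; a=cv2.imread("pics/scene0.png")
cv2.imwrite("pics/fin.png",np.vstack([a[110:310,150:420],b[110:310,150:420]]))
print(get_state()['force'],get_state()['time'])
d=np.abs(a.astype(int)-b)[170:300,185:390].max(2)>40; print(d.sum())
```

```text
[ 0.80457538  0.22507725 -0.18752824] 16.65
15
```

View pics/fin.png

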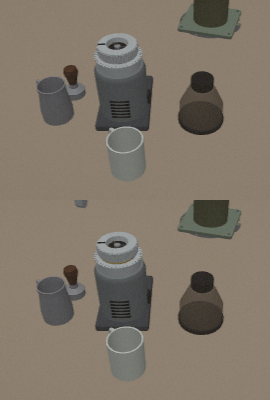

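The top half shows the scene before and the bottom half after. The hopper, jug, mug and tamper have not moved, the index line points the same way, and the collar has risen. The finger is clear, so I'm handing in.

```bash
python3 -c "from workcell import *; print(close_job(), get_state()['time'])"
```

```text
the job is handed in; nothing more can be done
the job is handed in; nothing more can be done
```

I loosened the collar two turns anticlockwise by rolling the shut fingertip round the outside of the rim, then lifted the finger clear and handed the job in at about 17 s.

- **Turn count:** four camera checks along the way put the collar at about 53°, 227°, 445° and 671°. Against the finger's travel it slipped about 9° over the run, which I made up at the end.
- **Index line:** in the last wrist picture it is about 1.5° to 1.7° short of where it started. I left it because my measurement is only good to about 0.7° and another nudge could have overshot.
- **Lift:** the collar has risen with the thread by about the 4 mm expected for two turns, and the neck's brass now shows below it.
- **Everything else:** the hopper, jug, mug and tamper look unmoved in the before-and-after scene pictures. Rim forces, read at each step's end, stayed under about 9 N, and the tool force was about zero at hand-in.

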